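Put the air on and prove the guard switch

TASK

Put the air on for the stirring bench: swing the lever of the ball valve on the sloping panel round from across its pipe until it lies in line with the pipe, at its stop. Only then test the stirrer's guard switch by hand: push its roller arm over to the left until it clicks, well short of the end of its travel, and let it spring back upright. Leave the valve open, and do not shift or tip the beaker, mortar, scale or clay jar.

Things in the scene. Friction and masses are not known exactly. Their poses are not given: they have to be found in the camera images.
- panel: Fixed grey sheet-metal stand to the robot's right, base 160 (x) x 300 (y) x 8 mm; origin at the centre of its underside. Its plate (150 x 200 mm) slopes, low edge at the panel's -x, high edge at +x; the plate's outward normal leans 35 degrees from vertical towards the panel's -x. A 22 mm steel pipe with a brass ball valve crosses the plate along the panel's y.
- air_main (a point): Middle of a fixed level steel pipe, 34 mm thick, 300 mm long along the panel's y, 315 mm above the table at panel x = +45 mm, on two 26 mm legs at panel y = +-135 mm. It hangs over the free end of the closed lever: a vertical tool does not fit there; come in along the stem, tilted about 35 degrees.
- valve_pivot (a point): On the valve's stem axis, at mid-thickness of the lever, 58 mm out from the plate (the pipe's top is 33 mm out from the plate). Its z axis points along the stem, away from the plate (35 degrees from vertical); its x axis points along the lever towards its free end and turns with it.
- valve_grip (a point): On the lever 70 mm from the pivot, in the middle of its black sleeve. The sleeve runs from 40 to 95 mm from the pivot, 20 mm wide in the swing plane, 12 mm thick along the stem; axes as valve_pivot.
- valve (a joint): Angle of the valve lever, rad. 0 = closed: lever points straight up the slope, across the pipe. 1.571 = open at the stop: lever points along the panel's +y (away from the robot), in line with the pipe. Grows counter-clockwise seen looking down on the plate. It starts at 0 to 0.3. Stiff (about 0.2 N m, some 3 N at the sleeve) and stays where it is left.
- stirrer: Fixed grey magnetic stirrer to the robot's left, 200 (x) x 170 (y) mm, plate top at 90 mm, origin at the centre of its underside. The glass beaker stands on its plate. The limit switch is bracketed to its robot side (-x), right half: a 34 x 40 mm switch body, top at 106 mm, centre at stirrer x = -135, y = -62 mm.
- roller (a point): Centre of the limit switch's roller (18 mm diameter, 12 mm wide along the stirrer's x), on the free end of a 12 mm wide, 4 mm thick steel arm, 50 mm from the arm's pivot. At rest the arm stands upright and the roller centre is 145 mm above the table, clear above the switch body. The arm swings sideways, the roller going towards the stirrer's +y (left seen from the robot).
- switch_pivot (a point): Point on the switch arm's pivot axis (which lies along the stirrer's x), straight below the resting roller, 95 mm above the table.
- switch (a joint): Deflection of the switch arm, rad. 0 = upright at rest. It clicks at 0.44 (roller moved 21 mm sideways). Hard stop at 1.1; beyond 0.9 (roller moved 39 mm) counts as forced to the end. Aim for about 0.6. A spring (about 0.7 N at the start, 3 N at 0.6, at the roller) returns it to 0 when released.
- beaker_rim (a point): Centre of the mouth of the empty glass beaker (90 mm wide, 130 mm tall) standing loose on the stirrer plate; mouth 220 mm above the table.
- mortar: White ceramic mortar bowl, 104 mm wide, 65 mm tall, loose; origin at the centre of its underside.
- scale: Flat black kitchen scale, 140 x 110 x 26 mm, loose; origin at the centre of its underside.
- jar: Lidded terracotta jar, 120 mm wide, 180 mm tall, loose; origin at the centre of its underside.

How it is judged:
By the outcome, as a careful person would: the job done as asked, in the order asked, and still so for the second after the job is handed in, with the robot touching nothing.
It also fails if it takes over 58 s, if anything falls off the work surface, if the arm or the gripper's body presses on something with over 40 N, if the wrist force passes 120 N, or if a joint passes its speed limit or range.

ROBOT

A 6-joint arm with a two-finger parallel gripper is mounted at the origin on the work surface. World frame = base frame: x ahead of the robot, y to its left, z up, the work surface at z = 0. Lengths are in m, angles in rad, forces in N, time in s.
With the tool pointing down it reaches from about 0.35 to 0.875 m from the base axis. Payload 4.2 kg.
Tool frame: the origin (TCP) lies on the centre line of the jaws, within the pads' length; the fingertips stand 17 mm ahead of it and the grasp point (between the pads) lies 2 mm behind it; z points along the fingers, y is the line along which they close (so a half turn about z gives the same grasp; the last joint's range is limited). The gripper opens to 87 mm and grips with 3 to 60 N. Pads are 19 mm wide; open, the fingers measure 117 mm over their backs; the gripper's body (75 mm by 190 mm) begins 51 mm behind the grasp point.
Start: joints at [1.507, 0.385, 0.008, 0, -1.194, -0.259], TCP at [0.198, 0.593, 0.24] pointing down, gripper open.
Joint ranges: [-3.14, 3.14], [-1.21, 2.06], [-1.07, 1.41], [-3.16, 2.05], [-2.99, -0.16], [-3.1, 3.1]. Speed limits (rad/s): [2.79, 2.79, 3.14, 3.14, 3.14, 3.14].

INTERFACE

Orientations are given as a unit quaternion [x, y, z, w].
In Python, from rig import status, imaging, order, boxes_of gives the robot as it stands.
- The arm moves only by the tool jog_arm, never from a script. Its argument "rows" is a list of rows, each an object of numbers: "claw": the finger opening in m, from 0 to 0.087; "dx", "dy", "dz": the shift along the world's x, y, z in m; "wx", "wy", "wz": the turn, a rotation vector about the world's x, y, z in rad. In form: [{"claw": .., "dx": .., "dy": .., "dz": .., "wx": .., "wy": .., "wz": ..}, ...]. A call has 1 to 20 rows; each row shifts and turns the commanded pose from where the row before left it; what a row does not reach is not made up. A row lasts 1/12 s, in which the tool goes at most 41.7 mm and 7.16 degrees, less where a joint would pass 70% of its speed; a pose out of reach is approached as far as the arm can. A call with a gripper value outside its range is refused whole. The fingers move at their own pace and stop on an object; "newtons" is the grip in N (left out, the last holds). Time passes only in rows, so rows that do not move let the fingers close. It gives the time, the measured TCP pose, the force and the opening at its end, in the units of the state.
- status.observe(): the state, without advancing time (a new reading comes with each control period).
- imaging.snapshot(name): name is "side" or "top"; returns a dict with "img" (400x640x3 uint8, red, green, blue), "depth" (400x640 float32, m along the optical axis (not along the pixel's ray), 0 where there is no reading), "camera_matrix" (3x3 intrinsics, pixels), "R" (3x3) and "t" (3): a world point X has camera coordinates R X + t. Camera axes: x right, y down, z forward; pixel columns grow to the right and rows downward; lengths in m; the calibration is good to about 2 mm. A picture is of the moment at which its call begins.
- order.close_job(): hands the job in, once; it reports no verdict.
Trained networks look in a picture, given as the dict that the camera call returned (one of the last four; its "shot" number tells which), for a name from the list of things; names that differ only in an ending like _2 or _b are one class to them, and where a whole thing is asked for, a point or a joint stands for the part that bears it (a point fixed in the world has none). Each returns a list of dicts, best first, with "confidence" (0 to 1); they miss things now and then, are a little off and sometimes report something else, mostly with a low value. They report only what shows in the picture. A call takes as long as a camera call.
- boxes_of(picture, name): "point" ([x, y, z] in m, in the coordinates of the camera as it stood for that picture, good to about 4 mm: the middle of the surface that is visible of it).
The state is a dict: "t": time; "joint_positions": joint angles; "qvel": joint speeds; "joint_efforts": joint torques, N m; "position": TCP position; "tcp_rot": TCP orientation; "ft_force": force on the tool from outside, world axes, zero at the start; "ft_torque": the same for the moment, N m; "width": opening from 0.0 (shut) to 1.0 (fully open).
Only numpy, scipy, OpenCV 4.12 (cv2) and the standard library are available. Lean on these libraries where they do the work, as an engineer would, in place of code of your own. Each camera call takes 0.05 s, during which the arm holds its last target. There are 200 camera calls.

## Working session

There is one attempt and no reset: what is moved stays moved. The work goes in short steps, Python scripts to look and compute and a tool call to move; the robot and the scene stay as the last step left them, time stands still between calls to the robot, and variables do not carry over. Pictures are saved under pics/ and viewed, on a budget of 10 in all, crops included, one or two more only if the job needs it, and the job is handed in when it is done.

Besides the shell and the picture viewer there is one more tool, called after "Request:" by a JSON object that holds its "fn" and its "kwargs", one argument or row to a line. jog_arm: Moves the arm, as the interface text tells. Its arguments: {"type":"object","properties":{"rows":{"type":"array"},"newtons":{"type":"number"}},"required":["rows"]}

```bash
mkdir -p pics; cat > h.py <<'E'
import numpy as np, cv2
from rig import status, imaging, order, boxes_of
def world(p,c): return p["R"].T@(np.array(c)-p["t"])
def cloud(p):
    d=p["depth"];K=p["camera_matrix"];v,u=np.indices(d.shape)
    c=np.stack([(u-K[0,2])/K[0,0]*d,(v-K[1,2])/K[1,1]*d,d],-1)
    return (c-p["t"])@p["R"]
def proj(p,X):
    c=p["K"] if 0 else p["camera_matrix"]@(p["R"]@np.array(X)+p["t"]); return c[:2]/c[2]
def save(p,n): cv2.imwrite(f"pics/{n}.png",p["img"][:,:,::-1])
E
python3 - <<'E'
from h import *
s=status.observe(); print({k:np.round(v,3) for k,v in s.items()})
for cam in ("top","side"):
    p=imaging.snapshot(cam); save(p,cam+"0"); np.savez(f"{cam}0.npz",**{k:p[k] for k in("img","depth","camera_matrix","R","t")})
    print(cam,"campos",np.round(-p["R"].T@p["t"],3))
    for n in ("panel","air_main","valve_pivot","valve_grip","valve","stirrer","roller","switch_pivot","switch","beaker_rim","mortar","scale","jar"):
        try:
            for b in boxes_of(p,n)[:2]: 
                w=world(p,b["point"]); print(n,round(b["confidence"],2),np.round(w,3),np.round(proj(p,w)))
        except Exception as e: print(n,e)
E
```

```text
{'t': np.float64(0.0), 'joint_positions': array([ 1.507e+00,  3.860e-01,  7.000e-03, -1.000e-03, -1.194e+00,
       -2.590e-01]), 'qvel': array([ 0.001,  0.   , -0.   ,  0.001,  0.   ,  0.   ]), 'joint_efforts': array([-1.0000e-03, -3.9067e+01,  1.8740e+01,  4.2200e+00,  1.1000e-02,
       -0.0000e+00]), 'position': array([0.198, 0.592, 0.238]), 'tcp_rot': array([ 0.987, -0.161, -0.   ,  0.001]), 'ft_force': array([ 0.04 , -0.765,  0.719]), 'ft_torque': array([-0.055, -0.008, -0.022]), 'width': np.float64(0.998)}
top campos [ 0.351 -0.004  1.337]
panel 0.94 [ 0.495 -0.216  0.121] [409. 243.]
panel 0.67 [ 0.519 -0.215  0.172] [412. 230.]
air_main 0.79 [ 0.495 -0.213  0.117] [407. 244.]
valve_pivot 0.7 [ 0.518 -0.222  0.171] [415. 231.]
valve_grip 0.75 [ 0.516 -0.224  0.17 ] [416. 232.]
valve 0.69 [ 0.519 -0.219  0.172] [414. 230.]
stirrer 0.65 [0.595 0.262 0.08 ] [215. 200.]
stirrer 0.41 [ 0.387 -0.006  0.149] [320. 286.]
roller 0.47 [0.485 0.204 0.15 ] [231. 241.]
switch_pivot 0.44 [0.482 0.208 0.152] [229. 242.]
switch 0.68 [0.674 0.313 0.154] [190. 161.]
switch 0.59 [0.492 0.205 0.
[... 243 characters left out ...]
2. 286.]
side campos [ 0.224 -0.613  0.828]
panel 0.7 [ 0.491 -0.25   0.121] [334. 304.]
air_main 0.57 [ 0.488 -0.252  0.12 ] [333. 305.]
valve_pivot 0.48 [ 0.506 -0.228  0.181] [335. 277.]
valve_grip 0.7 [ 0.515 -0.23   0.181] [339. 275.]
valve_grip 0.41 [ 0.488 -0.25   0.12 ] [332. 304.]
valve 0.5 [ 0.512 -0.226  0.182] [337. 274.]
stirrer 0.58 [0.598 0.224 0.078] [280. 183.]
roller 0.58 [0.491 0.201 0.14 ] [250. 183.]
switch_pivot 0.37 [0.491 0.203 0.143] [249. 182.]
switch 0.51 [0.494 0.202 0.14 ] [250. 182.]
beaker_rim 0.58 [0.662 0.274 0.174] [289. 145.]
mortar 0.78 [0.599 0.024 0.05 ] [312. 229.]
scale 0.66 [ 0.787 -0.015  0.032] [372. 218.]
jar 0.78 [ 0.375 -0.036  0.127] [245. 257.]
```

View pics/top0.png

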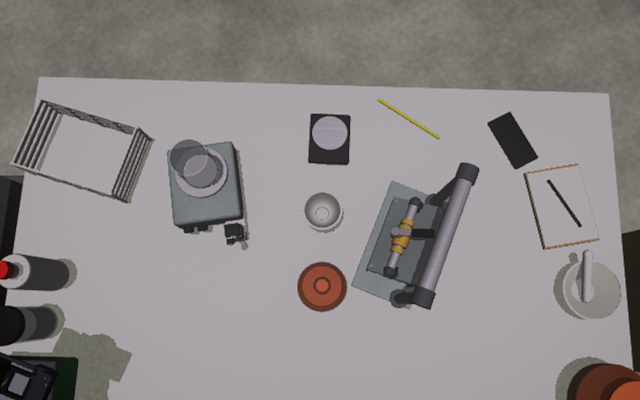

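View pics/side0.png

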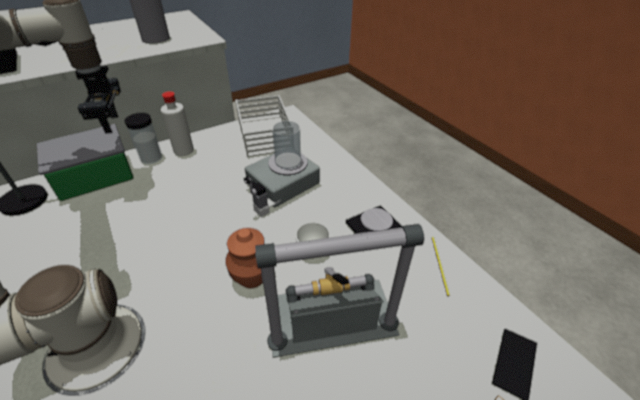

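Top view: the lever sits at about (403–432, 234) on the panel, nearly across its pipe. The air main runs (425,300)–(468,172). The stirrer is at (207,190) and the switch at (236,233). Next I'll fit the geometry from depth.

```bash
cat > fit.py <<'E'
from h import *
C={}
for cam in("top","side"):
    p=dict(np.load(cam+"0.npz")); W=cloud(p); C[cam]=(W,p)
    m=(W[...,2]>.318)&(W[...,2]<.345)&(W[...,0]>.25)&(W[...,0]<.75)&(W[...,1]<-.1)&(W[...,1]>-.5)&(p["depth"]>0)
    q=W[m]; c,sz,a=cv2.minAreaRect(q[:,:2].astype(np.float32)); print(cam,"main",len(q),np.round(c,4),np.round(sz,3),a,"ztop",np.percentile(q[:,2],95))
    v=np.linalg.svd(q[:,:2]-q[:,:2].mean(0),full_matrices=False)[2][0]; v*=np.sign(v[0]); print(" axis",v,"yaw",np.arctan2(-v[0],v[1]), "perp off", (q[:,:2].mean(0)))
    m=(abs(W[...,2]-.09)<.006)&(W[...,0]>.4)&(W[...,0]<.8)&(W[...,1]>.1)&(W[...,1]<.45)
    q=W[m]; c,sz,a=cv2.minAreaRect(q[:,:2].astype(np.float32)); print(cam,"stirrer",len(q),np.round(c,4),np.round(sz,3),a)
    m=(W[...,2]>.115)&(W[...,2]<.16)&(W[...,0]>.4)&(W[...,0]<.53)&(W[...,1]>.1)&(W[...,1]<.26)
    q=W[m]; print(cam,"roller",len(q),np.round(q.mean(0),4),np.round(q.min(0),3),np.round(q.max(0),3))
    m=(W[...,2]>.098)&(W[...,2]<.112)&(W[...,0]>.4)&(W[...,0]<.53)&(W[...,1]>.1)&(W[...,1]<.26)
    q=W[m]; print(cam,"body",len(q),np.round(q.mean(0),4),np.round(q.min(0),3),np.round(q.max(0),3))
E
python3 fit.py; python3 - <<'E'
import cv2
a=cv2.imread('pics/top0.png')
b=cv2.hconcat([cv2.resize(a[170:320,345:495],(450,450),interpolation=cv2.INTER_CUBIC),cv2.resize(a[130:255,150:262][:, :],(336,450),interpolation=cv2.INTER_CUBIC)])
cv2.imwrite('pics/crop0.png',b)
E
```

```text
top main 2616 [ 0.494  -0.2542] [0.042 0.305] 69.68010711669922 ztop 0.33579734217047247
 axis [ 0.9378109  -0.34714652] yaw -1.92532301049843 perp off [ 0.49066933 -0.25108123]
top stirrer 1150 [0.6115 0.2917] [0.243 0.161] 10.136154174804688
top roller 55 [0.4865 0.207  0.1515] [0.478 0.2   0.143] [0.496 0.216 0.16 ]
top body 174 [0.5154 0.2128 0.1052] [0.492 0.194 0.098] [0.529 0.231 0.112]
side main 2816 [ 0.4932 -0.2557] [0.042 0.304] 69.56429290771484 ztop 0.3361629433028826
 axis [ 0.93757372 -0.34778661] yaw -1.9260056251850481 perp off [ 0.48742949 -0.25998739]
side stirrer 427 [0.6048 0.2889] [0.256 0.154] 12.121417999267578
side roller 53 [0.488  0.2048 0.1429] [0.477 0.197 0.117] [0.497 0.214 0.156]
side body 103 [0.5131 0.2091 0.1054] [0.492 0.193 0.098] [0.53  0.233 0.112]
```

View pics/crop0.png

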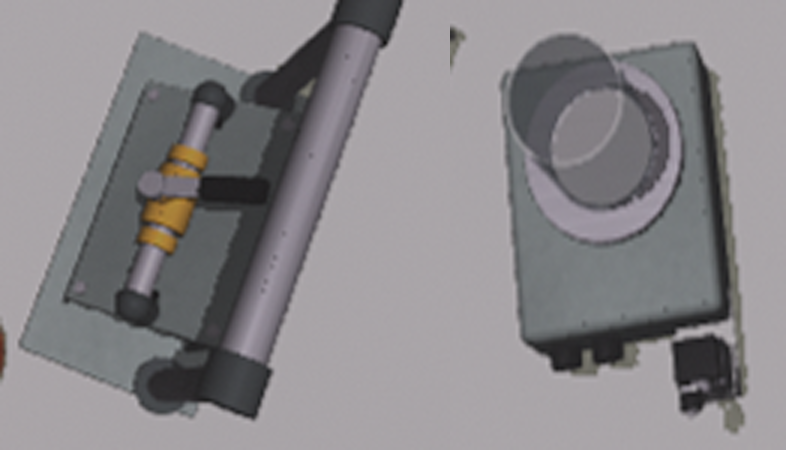

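```bash
cat > pan.py <<'E'
from h import *
yp=np.array([.9377,-.3475,0]); xp=np.array([-.3475,-.9377,0]); O=np.array([.5092,-.2128,0])
s,c=np.sin(np.radians(35)),np.cos(np.radians(35))
n=-s*xp+c*np.array([0,0,1]); up=c*xp+s*np.array([0,0,1])   # up slope; y_p; n ; 
E
python3 - <<'E'
from pan import *
for cam in("top","side"):
    p=dict(np.load(cam+"0.npz")); W=cloud(p)-O
    a,b,h=W@up,W@yp,W@n
    reg=(abs(W@xp)<.1)&(abs(b)<.11)&(p["depth"]>0)&(W[...,2]>.02)&(W[...,2]<.28)
    hist,e=np.histogram(h[reg],bins=np.arange(-.05,.3,.004)); 
    i=hist.argmax(); h0=np.median(h[reg&(abs(h-e[i]-.002)<.004)]); print(cam,"plate h",h0)
    # free fit normal
    q=W[reg&(abs(h-h0)<.005)]; nn=np.linalg.svd(q-q.mean(0),full_matrices=False)[2][2]; print(" n",np.round(nn,3),np.round(n,3),len(q), "a",np.round([a[reg&(abs(h-h0)<.004)].min(),a[reg&(abs(h-h0)<.004)].max()],3))
    m=reg&(h-h0>.046)&(h-h0<.075); A,B=a[m],b[m]; col=p["img"][m].sum(-1)
    for nm,k in(("all",A>-9),("dark",col<120)):
        print(nm,k.sum(),np.round([A[k].min(),A[k].max(),B[k].min(),B[k].max(),A[k].mean(),B[k].mean(),np.median(h[m][k]-h0)],4))
    print(np.round(np.c_[A,B,h[m]-h0,col][np.argsort(A)][::12],3))
    m=reg&(h-h0>.028)&(h-h0<.036)&(abs(b)>.05)&(abs(b)<.08); print("pipe a",np.median(a[m]),m.sum())
E
```

```text
top plate h 0.07655261190689688
 n [0.2   0.539 0.818] [0.199 0.538 0.819] 2949 a [-0.023  0.125]
all 352 [ 0.0427  0.1479 -0.0108  0.0259  0.0979  0.0073  0.0624]
dark 177 [ 0.0952  0.1479 -0.0014  0.0244  0.1228  0.0107  0.0632]
[[ 4.30e-02  1.00e-03  6.30e-02  2.88e+02]
 [ 4.90e-02  7.00e-03  6.40e-02  3.26e+02]
 [ 5.10e-02  4.00e-03  6.00e-02  3.54e+02]
 [ 5.50e-02 -9.00e-03  6.30e-02  3.55e+02]
 [ 5.80e-02  1.00e-02  6.20e-02  2.51e+02]
 [ 6.10e-02 -3.00e-03  6.30e-02  3.62e+02]
 [ 6.40e-02  1.00e-03  6.10e-02  3.25e+02]
 [ 6.80e-02  1.00e-03  5.90e-02  3.60e+02]
 [ 7.10e-02  7.00e-03  6.50e-02  3.53e+02]
 [ 7.50e-02  6.00e-03  6.20e-02  3.52e+02]
 [ 8.10e-02 -0.00e+00  6.30e-02  3.51e+02]
 [ 8.60e-02  1.00e-03  6.20e-02  3.53e+02]
 [ 9.00e-02  8.00e-03  6.10e-02  3.69e+02]
 [ 9.50e-02  1.10e-02  6.30e-02  9.50e+01]
 [ 9.90e-02  0.00e+00  6.10e-02  9.30e+01]
 [ 1.02e-01 -0.00e+00  5.70e-02  9.30e+01]
 [ 1.06e-01  9.00e-03  6.20e-02  1.01e+02]
 [ 1.09e-01  1.70e-02  6.40e-02  1.04e+02]
 [ 1.12e-01  1.80e-02  6.10e-02  1.02e+02]
 [ 1.15e-01  2.10e-02  6.30e-02  2.12e+02]
 [ 1.19e-
[... 867 characters left out ...]
3  6.40e-02  3.71e+02]
 [ 6.50e-02  0.00e+00  4.70e-02  2.43e+02]
 [ 7.40e-02  7.00e-03  6.00e-02  4.00e+02]
 [ 8.50e-02  1.10e-02  6.10e-02  4.38e+02]
 [ 1.00e-01  1.10e-02  6.40e-02  2.82e+02]
 [ 1.05e-01  9.00e-03  6.30e-02  1.35e+02]
 [ 1.13e-01  6.00e-03  6.40e-02  6.30e+01]
 [ 1.18e-01  5.00e-03  6.40e-02  6.30e+01]
 [ 1.23e-01  4.00e-03  6.30e-02  4.40e+01]
 [ 1.30e-01  1.30e-02  6.40e-02  4.30e+01]
 [ 1.34e-01  5.00e-03  6.00e-02  3.00e+01]
 [ 1.40e-01  2.30e-02  6.40e-02  2.99e+02]
 [ 1.43e-01  2.60e-02  6.00e-02  4.02e+02]
 [ 1.45e-01  2.10e-02  5.70e-02  4.40e+01]
 [ 1.47e-01  2.10e-02  6.20e-02  9.30e+01]
 [ 1.48e-01  8.00e-03  6.00e-02  3.80e+01]]
pipe a 0.058306695138244345 102
```

```bash
cat >> pan.py <<'E'
H0=.077
def P(a,b,h): return O+a*up+b*yp+(H0+h)*n
PV=(.055,0.)
from scipy.spatial.transform import Rotation as Ro
R1=np.c_[up,-yp,-n]
def push(th,r=.062,clear=0):
    off=.010+.0095*np.sin(th)+.015*np.cos(th)+clear
    return P(PV[0]+r*np.cos(th)+off*np.sin(th), r*np.sin(th)-off*np.cos(th), .060)
E
python3 - <<'E'
from pan import *
s=status.observe(); p0=s["position"]; R0=Ro.from_quat(s["tcp_rot"])
rv=(Ro.from_matrix(R1)*R0.inv()).as_rotvec(); print("rv",rv,np.linalg.norm(rv), "det",np.linalg.det(R1))
S=push(.157,clear=.013); A=S+.13*n; print("pivot",P(.055,0,.058),"S",S,"A",A,"A-p0",A-p0,"n",n)
W=cloud(dict(np.load("top0.npz")))-O
a,b,h=W@up,W@yp,W@n-H0
m=(abs(abs(b)-.085)<.015)&(abs(a-.055)<.03); print("elbow h max",np.percentile(h[m],99))
m=(abs(b)<.04)&(abs(a-.055)<.03)&(h<.05); print("valve body h",np.percentile(h[m],99))
E
```

```text
rv [-0.61283772 -0.29346381 -1.54815348] 1.6907011143074029 det 1.00003754
pivot [ 0.52045186 -0.18243778  0.14213223] S [ 0.47436067 -0.22299937  0.18241947] A [ 0.50027199 -0.15307983  0.28890924] A-p0 [ 0.30203482 -0.74578269  0.04937628] n [0.19931781 0.53784262 0.81915204]
elbow h max 0.03745118991840039
valve body h 0.044193108721115586
```

Request:
{"fn": "jog_arm", "kwargs": {
  "rows": [
    {"claw": 0,"dz": 0.02},
    {"claw": 0,"dz": 0.03},
    {"claw": 0,"dz": 0.03},
    {"claw": 0,"dz": 0.03},
    {"claw": 0,"dz": 0.03},
    {"claw": 0,"dz": 0.03},
    {"claw": 0,"dz": 0.03,"dx": 0.0054,"dy": -0.0133},
    {"claw": 0,"dx": 0.0108,"dy": -0.0266,"wx": -0.0219,"wy": -0.0105,"wz": -0.0553},
    {"claw": 0,"dx": 0.0108,"dy": -0.0266,"wx": -0.0219,"wy": -0.0105,"wz": -0.0553},
    {"claw": 0,"dx": 0.0108,"dy": -0.0266,"wx": -0.0219,"wy": -0.0105,"wz": -0.0553},
    {"claw": 0,"dx": 0.0108,"dy": -0.0266,"wx": -0.0219,"wy": -0.0105,"wz": -0.0553},
    {"claw": 0,"dx": 0.0108,"dy": -0.0266,"wx": -0.0219,"wy": -0.0105,"wz": -0.0553},
    {"claw": 0,"dx": 0.0108,"dy": -0.0266,"wx": -0.0219,"wy": -0.0105,"wz": -0.0553},
    {"claw": 0,"dx": 0.0108,"dy": -0.0266,"wx": -0.0219,"wy": -0.0105,"wz": -0.0553},
    {"claw": 0,"dx": 0.0108,"dy": -0.0266,"wx": -0.0219,"wy": -0.0105,"wz": -0.0553},
    {"claw": 0,"dx": 0.0108,"dy": -0.0266,"wx": -0.0219,"wy": -0.0105,"wz": -0.0553},
    {"claw": 0,"dx": 0.0108,"dy": -0.0266,"wx": -0.0219,"wy": -0.0105,"wz": -0.0553},
    {"claw": 0,"dx": 0.0108,"dy": -0.0266,"wx": -0.0219,"wy": -0.0105,"wz": -0.0553},
    {"claw": 0,"dx": 0.0108,"dy": -0.0266,"wx": -0.0219,"wy": -0.0105,"wz": -0.0553},
    {"claw": 0,"dx": 0.0108,"dy": -0.0266,"wx": -0.0219,"wy": -0.0105,"wz": -0.0553}
  ]
}}

```text
$.rows[0]: bad value
```

Request:
{"fn": "jog_arm", "kwargs": {
  "rows": [
    {"dx": 0.0108,"dy": -0.0266,"wx": -0.0219,"wy": -0.0105,"wz": -0.0553},
    {"dx": 0.0108,"dy": -0.0266,"wx": -0.0219,"wy": -0.0105,"wz": -0.0553},
    {"dx": 0.0108,"dy": -0.0266,"wx": -0.0219,"wy": -0.0105,"wz": -0.0553},
    {"dx": 0.0108,"dy": -0.0266,"wx": -0.0219,"wy": -0.0105,"wz": -0.0553},
    {"dx": 0.0108,"dy": -0.0266,"wx": -0.0219,"wy": -0.0105,"wz": -0.0553},
    {"dx": 0.0108,"dy": -0.0266,"wx": -0.0219,"wy": -0.0105,"wz": -0.0553},
    {"dx": 0.0108,"dy": -0.0266,"wx": -0.0219,"wy": -0.0105,"wz": -0.0553},
    {"dx": 0.0108,"dy": -0.0266,"wx": -0.0219,"wy": -0.0105,"wz": -0.0553},
    {"dx": 0.0108,"dy": -0.0266,"wx": -0.0219,"wy": -0.0105,"wz": -0.0553},
    {"dx": 0.0108,"dy": -0.0266,"wx": -0.0219,"wy": -0.0105,"wz": -0.0553},
    {"dx": 0.0108,"dy": -0.0266,"wx": -0.0219,"wy": -0.0105,"wz": -0.0553},
    {"dx": 0.0108,"dy": -0.0266,"wx": -0.0219,"wy": -0.0105,"wz": -0.0553},
    {"dx": 0.0108,"dy": -0.0266,"wx": -0.0219,"wy": -0.0105,"wz": -0.0553},
    {"dx": 0.0108,"dy": -0.0266,"wx": -0.0219,"wy": -0.0105,"wz": -0.0553},
    {"dx": 0.0054,"dy": -0.0133,"wx": -0.0219,"wy": -0.0105,"wz": -0.0553}
  ]
}}

```text
$.rows[0]: bad value
```

```bash
cat > err.py <<'E'
from pan import *
s=status.observe(); print("t",s["t"],"pos",np.round(s["position"],4),"q",np.round(s["joint_positions"],2),"F",np.round(s["ft_force"],1),"w",s["width"])
print("rot left",np.round((Ro.from_matrix(R1)*Ro.from_quat(s["tcp_rot"]).inv()).as_rotvec(),4))
w=s["position"]-O; print("a,b,h",np.round([w@up,w@yp,w@n-H0],4))
E
python3 err.py; python3 -c "
from pan import *
print(push(.157,clear=.013)+.13*n-status.observe()['position'])"
```

```text
t 1.4 pos [0.1982 0.5927 0.2395] q [ 1.51  0.38  0.01  0.   -1.19 -0.26] F [ 1.  -0.2 -0.6] w 0.9997753086753647
rot left [-0.6128 -0.2935 -1.5482]
a,b,h [-0.3928 -0.5715  0.4905]
[ 0.30203482 -0.74578269  0.04937628]
```

Request:
{"fn": "jog_arm", "kwargs": {
  "rows": [
    {"claw": 0,"dx": 0,"dy": 0,"dz": 0.02,"wx": 0,"wy": 0,"wz": 0},
    {"claw": 0,"dx": 0,"dy": 0,"dz": 0.04,"wx": 0,"wy": 0,"wz": 0},
    {"claw": 0,"dx": 0,"dy": 0,"dz": 0.04,"wx": 0,"wy": 0,"wz": 0},
    {"claw": 0,"dx": 0,"dy": 0,"dz": 0.04,"wx": 0,"wy": 0,"wz": 0},
    {"claw": 0,"dx": 0,"dy": 0,"dz": 0.04,"wx": 0,"wy": 0,"wz": 0},
    {"claw": 0,"dx": 0,"dy": 0,"dz": 0.02,"wx": 0,"wy": 0,"wz": 0},
    {"claw": 0,"dx": 0.006,"dy": -0.015,"dz": 0,"wx": -0.031,"wy": -0.015,"wz": -0.077},
    {"claw": 0,"dx": 0.012,"dy": -0.03,"dz": 0,"wx": -0.031,"wy": -0.015,"wz": -0.077},
    {"claw": 0,"dx": 0.012,"dy": -0.03,"dz": 0,"wx": -0.031,"wy": -0.015,"wz": -0.077},
    {"claw": 0,"dx": 0.012,"dy": -0.03,"dz": 0,"wx": -0.031,"wy": -0.015,"wz": -0.077},
    {"claw": 0,"dx": 0.012,"dy": -0.03,"dz": 0,"wx": -0.031,"wy": -0.015,"wz": -0.077},
    {"claw": 0,"dx": 0.012,"dy": -0.03,"dz": 0,"wx": -0.031,"wy": -0.015,"wz": -0.077},
    {"claw": 0,"dx": 0.012,"dy": -0.03,"dz": 0,"wx": -0.031,"wy": -0.015,"wz": -0.077},
    {"claw": 0,"dx": 0.012,"dy": -0.03,"dz": 0,"wx": -0.031,"wy": -0.015,"wz": -0.077}
  ]
}}

```text
t: 2.57
position: [0.2885, 0.3662, 0.4398]
tcp_rot: [0.882, -0.451, 0.078, 0.111]
ft_force: [0.3, 0.6, -0.6]
width: 0.045
```

```bash
python3 err.py; python3 -c "
from pan import *
print(push(.157,clear=.013)+.13*n-status.observe()['position'])"
```

```text
t 2.5667 pos [0.2885 0.3662 0.4398] q [ 1.32  0.14  0.09  0.1  -1.78 -0.69] F [ 0.3  0.6 -0.6] w 0.04516378550722829
rot left [-0.3626 -0.1761 -0.9286]
a,b,h [-0.1296 -0.4081  0.5507]
[ 0.21175819 -0.51923299 -0.15088411]
```

Request:
{"fn": "jog_arm", "kwargs": {
  "rows": [
    {"claw": 0,"dx": 0.015,"dy": -0.037,"dz": 0,"wx": -0.03,"wy": -0.0147,"wz": -0.0774},
    {"claw": 0,"dx": 0.015,"dy": -0.037,"dz": 0,"wx": -0.03,"wy": -0.0147,"wz": -0.0774},
    {"claw": 0,"dx": 0.015,"dy": -0.037,"dz": 0,"wx": -0.03,"wy": -0.0147,"wz": -0.0774},
    {"claw": 0,"dx": 0.015,"dy": -0.037,"dz": 0,"wx": -0.03,"wy": -0.0147,"wz": -0.0774},
    {"claw": 0,"dx": 0.015,"dy": -0.037,"dz": 0,"wx": -0.03,"wy": -0.0147,"wz": -0.0774},
    {"claw": 0,"dx": 0.015,"dy": -0.037,"dz": 0,"wx": -0.03,"wy": -0.0147,"wz": -0.0774},
    {"claw": 0,"dx": 0.015,"dy": -0.037,"dz": 0,"wx": -0.03,"wy": -0.0147,"wz": -0.0774},
    {"claw": 0,"dx": 0.015,"dy": -0.037,"dz": 0,"wx": -0.03,"wy": -0.0147,"wz": -0.0774},
    {"claw": 0,"dx": 0.015,"dy": -0.037,"dz": 0,"wx": -0.03,"wy": -0.0147,"wz": -0.0774},
    {"claw": 0,"dx": 0.015,"dy": -0.037,"dz": 0,"wx": -0.03,"wy": -0.0147,"wz": -0.0774},
    {"claw": 0,"dx": 0.015,"dy": -0.037,"dz": 0,"wx": -0.03,"wy": -0.0147,"wz": -0.0774},
    {"claw": 0,"dx": 0.015,"dy": -0.037,"dz": 0,"wx": -0.03,"wy": -0.0147,"wz": -0.0774},
    {"claw": 0,"dx": 0.015,"dy": -0.037,"dz": 0,"wx": 0,"wy": 0,"wz": 0},
    {"claw": 0,"dx": 0.015,"dy": -0.037,"dz": 0,"wx": 0,"wy": 0,"wz": 0},
    {"claw": 0,"dx": 0,"dy": 0,"dz": 0,"wx": 0,"wy": 0,"wz": 0}
  ]
}}

```text
t: 3.82
position: [0.4986, -0.1549, 0.4384]
tcp_rot: [-0.544, 0.784, -0.17, -0.247]
ft_force: [-0.2, 1.0, 0.2]
width: 0.007
```

```bash
python3 err.py; python3 -c "
from pan import *
print(push(.157,clear=.013)+.13*n-status.observe()['position'])
p=imaging.snapshot('side'); save(p,'side1')"
```

```text
t 3.8167 pos [ 0.4986 -0.1549  0.4384] q [ 0.26  0.2  -0.06  0.49 -1.68 -0.65] F [-0.2  1.   0.2] w 0.007304368751249934
rot left [-0.0029 -0.0017  0.0036]
a,b,h [ 0.21   -0.03    0.3111]
[ 0.00163421  0.00183803 -0.14944591]
```

View pics/side1.png

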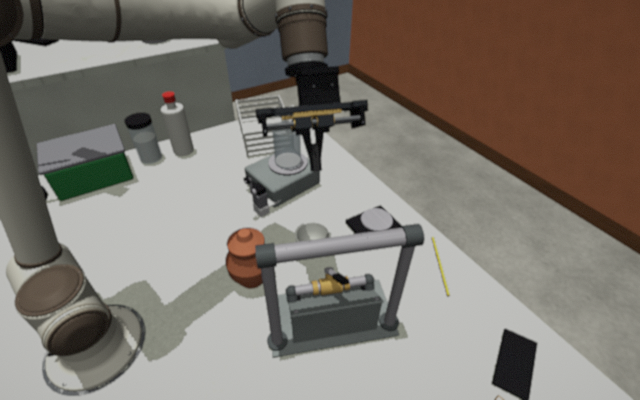

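The side picture shows the closed gripper tilted above the panel, tip at (316,170), with its wide axis along the pipe as planned. Descending to the standoff.

Request:
{"fn": "jog_arm", "kwargs": {
  "rows": [
    {"claw": 0,"dx": 0.0016,"dy": 0.0018,"dz": -0.029,"wx": -0.003,"wy": -0.002,"wz": 0.0036},
    {"claw": 0,"dx": 0,"dy": 0,"dz": -0.03,"wx": 0,"wy": 0,"wz": 0},
    {"claw": 0,"dx": 0,"dy": 0,"dz": -0.03,"wx": 0,"wy": 0,"wz": 0},
    {"claw": 0,"dx": 0,"dy": 0,"dz": -0.03,"wx": 0,"wy": 0,"wz": 0},
    {"claw": 0,"dx": 0,"dy": 0,"dz": -0.03,"wx": 0,"wy": 0,"wz": 0},
    {"claw": 0,"dx": 0,"dy": 0,"dz": 0,"wx": 0,"wy": 0,"wz": 0},
    {"claw": 0,"dx": -0.004,"dy": -0.0108,"dz": -0.0164,"wx": 0,"wy": 0,"wz": 0},
    {"claw": 0,"dx": -0.004,"dy": -0.0108,"dz": -0.0164,"wx": 0,"wy": 0,"wz": 0},
    {"claw": 0,"dx": -0.004,"dy": -0.0108,"dz": -0.0164,"wx": 0,"wy": 0,"wz": 0},
    {"claw": 0,"dx": 0,"dy": 0,"dz": 0,"wx": 0,"wy": 0,"wz": 0}
  ]
}}

```text
t: 4.7
position: [0.486, -0.1814, 0.2405]
tcp_rot: [-0.547, 0.781, -0.172, -0.247]
ft_force: [-0.1, -0.4, -0.4]
width: 0.003
```

```bash
python3 err.py; python3 -c "
from pan import *
print(push(.157,clear=.013)-status.observe()['position'])
for t in np.arange(.157,1.6,.1): print(round(t,2),np.round(push(t),4))
print(push(1.571))
p=imaging.snapshot('top'); save(p,'top1')
d=cv2.resize(p['img'][150:320,330:500,::-1],(510,510)); cv2.imwrite('pics/top1c.png',d)"
```

```text
t 4.7 pos [ 0.486  -0.1814  0.2405] q [ 0.21  0.29 -0.46  0.54 -1.23 -0.85] F [-0.1 -0.4 -0.4] w 0.0032035253540540123
rot left [ 0.     -0.0018 -0.0057]
a,b,h [ 0.1205 -0.0326  0.1322]
[-0.01166338 -0.04155069 -0.05806344]
0.16 [ 0.487  -0.2259  0.1813]
0.26 [ 0.4922 -0.2291  0.1821]
0.36 [ 0.4979 -0.2319  0.1826]
0.46 [ 0.5039 -0.2344  0.1827]
0.56 [ 0.5103 -0.2363  0.1824]
0.66 [ 0.517  -0.2376  0.1816]
0.76 [ 0.5239 -0.2383  0.1804]
0.86 [ 0.5309 -0.2384  0.1788]
0.96 [ 0.5378 -0.2377  0.1766]
1.06 [ 0.5446 -0.2363  0.1741]
1.16 [ 0.5512 -0.2342  0.1711]
1.26 [ 0.5574 -0.2313  0.1677]
1.36 [ 0.5632 -0.2277  0.1639]
1.46 [ 0.5684 -0.2235  0.1599]
1.56 [ 0.5729 -0.2186  0.1556]
[ 0.5734453  -0.21787475  0.15494628]
```

View pics/top1c.png

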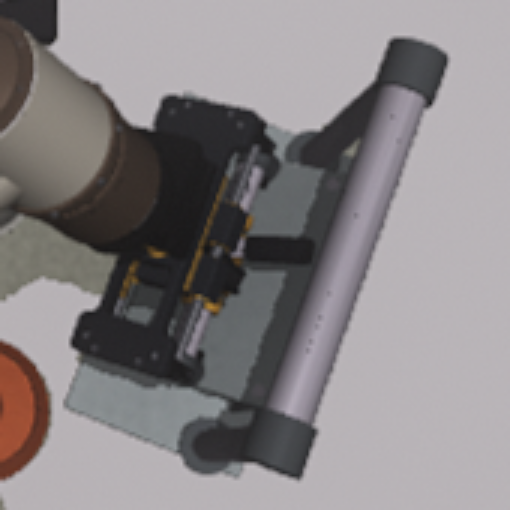

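The finger stands on the near side of the lever, and the gripper body is clear of the air main. Inserting along the stem.

Request:
{"fn": "jog_arm", "kwargs": {
  "rows": [
    {"claw": 0,"dx": -0.003,"dy": -0.0104,"dz": -0.0145,"wx": 0,"wy": -0.0018,"wz": -0.0057},
    {"claw": 0,"dx": -0.003,"dy": -0.0104,"dz": -0.0145,"wx": 0,"wy": 0,"wz": 0},
    {"claw": 0,"dx": -0.003,"dy": -0.0104,"dz": -0.0145,"wx": 0,"wy": 0,"wz": 0},
    {"claw": 0,"dx": -0.003,"dy": -0.0104,"dz": -0.0145,"wx": 0,"wy": 0,"wz": 0},
    {"claw": 0,"dx": 0,"dy": 0,"dz": 0,"wx": 0,"wy": 0,"wz": 0}
  ]
}}

```text
t: 5.17
position: [0.4752, -0.2229, 0.1832]
tcp_rot: [-0.545, 0.783, -0.172, -0.246]
ft_force: [-0.6, -0.4, 0.2]
width: 0.004
```

```bash
python3 err.py; python3 -c "
from pan import *
print(push(.257)-status.observe()['position'])"
```

```text
t 5.1667 pos [ 0.4752 -0.2229  0.1832] q [ 0.12  0.34 -0.57  0.62 -1.07 -0.89] F [-0.6 -0.4  0.2] w 0.004388074996796566
rot left [ 0.0003  0.002  -0.0004]
a,b,h [ 0.1225 -0.0283  0.0609]
[ 0.01695525 -0.00619625 -0.00112474]
```

Now push from θ≈0.16 to about 0.86 along the arc.

Request:
{"fn": "jog_arm", "kwargs": {
  "rows": [
    {"claw": 0,"dx": 0.006,"dy": -0.0015,"dz": -0.0009,"wx": 0,"wy": 0,"wz": 0},
    {"claw": 0,"dx": 0.006,"dy": -0.0016,"dz": -0.0009,"wx": 0,"wy": 0,"wz": 0},
    {"claw": 0,"dx": 0.005,"dy": -0.0031,"dz": 0.0007,"wx": 0,"wy": 0,"wz": 0},
    {"claw": 0,"dx": 0.0057,"dy": -0.0028,"dz": 0.0005,"wx": 0,"wy": 0,"wz": 0},
    {"claw": 0,"dx": 0.006,"dy": -0.0025,"dz": 0.0001,"wx": 0,"wy": 0,"wz": 0},
    {"claw": 0,"dx": 0.0064,"dy": -0.0019,"dz": -0.0003,"wx": 0,"wy": 0,"wz": 0},
    {"claw": 0,"dx": 0.0067,"dy": -0.0013,"dz": -0.0008,"wx": 0,"wy": 0,"wz": 0},
    {"claw": 0,"dx": 0.0069,"dy": -0.0007,"dz": -0.0012,"wx": 0,"wy": 0,"wz": 0},
    {"claw": 0,"dx": 0.007,"dy": -0.0001,"dz": -0.0016,"wx": 0,"wy": 0,"wz": 0}
  ]
}}

```text
t: 5.92
position: [0.5317, -0.2384, 0.1788]
tcp_rot: [-0.545, 0.783, -0.173, -0.246]
ft_force: [-3.3, 1.5, 1.3]
width: 0.004
```

```bash
python3 err.py; python3 -c "
from pan import *
print(push(.857)-status.observe()['position'])"
```

```text
t 5.9167 pos [ 0.5317 -0.2384  0.1788] q [ 0.08  0.43 -0.43  0.63 -1.09 -0.84] F [-3.3  1.5  1.3] w 0.004429578646536804
rot left [ 0.0001  0.0028 -0.0004]
a,b,h [0.1158 0.03   0.0601]
[-8.17998538e-04  4.58919240e-05 -1.38422838e-05]
```

Request:
{"fn": "jog_arm", "kwargs": {
  "rows": [
    {"claw": 0,"dx": 0.006,"dy": 0.0007,"dz": -0.0022,"wx": 0,"wy": 0,"wz": 0},
    {"claw": 0,"dx": 0.0068,"dy": 0.0014,"dz": -0.0025,"wx": 0,"wy": 0,"wz": 0},
    {"claw": 0,"dx": 0.0066,"dy": 0.0021,"dz": -0.003,"wx": 0,"wy": 0,"wz": 0},
    {"claw": 0,"dx": 0.0062,"dy": 0.0029,"dz": -0.0034,"wx": 0,"wy": 0,"wz": 0},
    {"claw": 0,"dx": 0.0058,"dy": 0.0036,"dz": -0.0038,"wx": 0,"wy": 0,"wz": 0},
    {"claw": 0,"dx": 0.0052,"dy": 0.0042,"dz": -0.004,"wx": 0,"wy": 0,"wz": 0},
    {"claw": 0,"dx": 0.0045,"dy": 0.0049,"dz": -0.0043,"wx": 0,"wy": 0,"wz": 0},
    {"claw": 0,"dx": 0.0005,"dy": 0.0007,"dz": -0.0006,"wx": 0,"wy": 0,"wz": 0},
    {"claw": 0,"dx": 0,"dy": 0,"dz": 0,"wx": 0,"wy": 0,"wz": 0}
  ]
}}

```text
t: 6.67
position: [0.5737, -0.2176, 0.1553]
tcp_rot: [-0.545, 0.783, -0.173, -0.245]
ft_force: [-2.6, -2.7, 1.5]
width: 0.008
```

```bash
python3 err.py; python3 -c "
from pan import *
print(push(1.571)-status.observe()['position'])"
```

```text
t 6.6667 pos [ 0.5737 -0.2176  0.1553] q [ 0.11  0.51 -0.36  0.62 -1.09 -0.86] F [-2.6 -2.7  1.5] w 0.008319061566452715
rot left [ 0.0009  0.0037 -0.002 ]
a,b,h [0.0744 0.0621 0.0605]
[-0.0002351  -0.0003101  -0.00039409]
```

Request:
{"fn": "jog_arm", "kwargs": {
  "rows": [
    {"claw": 0,"dx": 0.0004,"dy": 0.0012,"dz": -0.0009,"wx": 0,"wy": 0,"wz": 0},
    {"claw": 0,"dx": 0.0004,"dy": 0.0012,"dz": -0.0009,"wx": 0,"wy": 0,"wz": 0},
    {"claw": 0,"dx": 0,"dy": 0,"dz": 0,"wx": 0,"wy": 0,"wz": 0}
  ]
}}

```text
t: 6.92
position: [0.5737, -0.2173, 0.1553]
tcp_rot: [-0.544, 0.783, -0.174, -0.247]
ft_force: [-3.3, -11.9, 5.1]
width: 0.006
```

```bash
python3 err.py
```

```text
t 6.9167 pos [ 0.5737 -0.2173  0.1553] q [ 0.11  0.51 -0.36  0.62 -1.1  -0.87] F [ -3.3 -11.9   5.1] w 0.005915964534763308
rot left [0.0045 0.0025 0.    ]
a,b,h [0.0742 0.062  0.0606]
```

Request:
{"fn": "jog_arm", "kwargs": {
  "rows": [
    {"claw": 0,"dx": 0.0004,"dy": 0.0012,"dz": -0.0009,"wx": 0,"wy": 0,"wz": 0},
    {"claw": 0,"dx": 0,"dy": 0,"dz": 0,"wx": 0,"wy": 0,"wz": 0},
    {"claw": 0,"dx": -0.003,"dy": -0.008,"dz": 0.006,"wx": 0,"wy": 0,"wz": 0},
    {"claw": 0,"dx": -0.003,"dy": -0.008,"dz": 0.006,"wx": 0,"wy": 0,"wz": 0},
    {"claw": 0,"dx": 0.004,"dy": 0.0108,"dz": 0.0164,"wx": 0,"wy": 0,"wz": 0},
    {"claw": 0,"dx": 0.006,"dy": 0.0161,"dz": 0.0246,"wx": 0,"wy": 0,"wz": 0},
    {"claw": 0,"dx": 0.006,"dy": 0.0161,"dz": 0.0246,"wx": 0,"wy": 0,"wz": 0},
    {"claw": 0,"dx": 0.006,"dy": 0.0161,"dz": 0.0246,"wx": 0,"wy": 0,"wz": 0},
    {"claw": 0,"dx": 0.006,"dy": 0.0161,"dz": 0.0246,"wx": 0,"wy": 0,"wz": 0},
    {"claw": 0,"dx": 0.006,"dy": 0.0161,"dz": 0.0246,"wx": 0,"wy": 0,"wz": 0},
    {"claw": 0,"dx": 0,"dy": 0.03,"dz": 0.02,"wx": 0,"wy": 0,"wz": 0},
    {"claw": 0,"dx": -0.01,"dy": 0.035,"dz": 0.02,"wx": 0,"wy": 0,"wz": 0},
    {"claw": 0,"dx": -0.01,"dy": 0.035,"dz": 0.02,"wx": 0,"wy": 0,"wz": 0}
  ]
}}

```text
t: 8.0
position: [0.5828, -0.0368, 0.3647]
tcp_rot: [-0.545, 0.783, -0.173, -0.243]
ft_force: [0.2, 0.5, 0.3]
width: 0.009
```

```bash
cat > lev.py <<'E'
from pan import *
import sys
for cam in("top","side"):
    p=imaging.snapshot(cam); save(p,cam+sys.argv[1]); W=cloud(p)-O
    a,b,h=W@up,W@yp,W@n-H0
    m=(h>.054)&(h<.072)&(a>-.0)&(a<.17)&(abs(b)<.13)&(p["depth"]>0); A,B=a[m]-PV[0],b[m]; r=np.hypot(A,B); k=(r<.11)
    A,B,r=A[k],B[k],r[k]; j=r>.035
    print(cam,k.sum(),"theta",np.arctan2(np.median(B[j]),np.median(A[j])),"A,B,rmax",np.median(A[j]),np.median(B[j]),r.max(),"slope fit",np.polyfit(B[j],A[j],1))
E
python3 err.py; python3 lev.py 2; python3 -c "
import cv2
a=cv2.imread('pics/top2.png');cv2.imwrite('pics/top2c.png',cv2.hconcat([cv2.resize(a[150:320,330:500],(400,400)),cv2.resize(cv2.imread('pics/side2.png')[210:380,240:440],(400,400))]))"
```

```text
t 8.0 pos [ 0.5828 -0.0368  0.3647] q [ 0.41  0.39  0.04  0.43 -1.66 -0.82] F [0.2 0.5 0.3] w 0.008626202914749434
rot left [-0.0025  0.0068 -0.0021]
a,b,h [0.053  0.0079 0.331 ]
top 331 theta 1.5675720227144734 A,B,rmax 0.000207933063424863 0.06448906110313592 0.09490283506502656 slope fit [ 0.01525056 -0.00096902]
side 255 theta 1.4676888849011864 A,B,rmax 0.0067284220039749015 0.0650250006759138 0.09409696289602157 slope fit [0.03724062 0.0024614 ]
```

View pics/top2c.png

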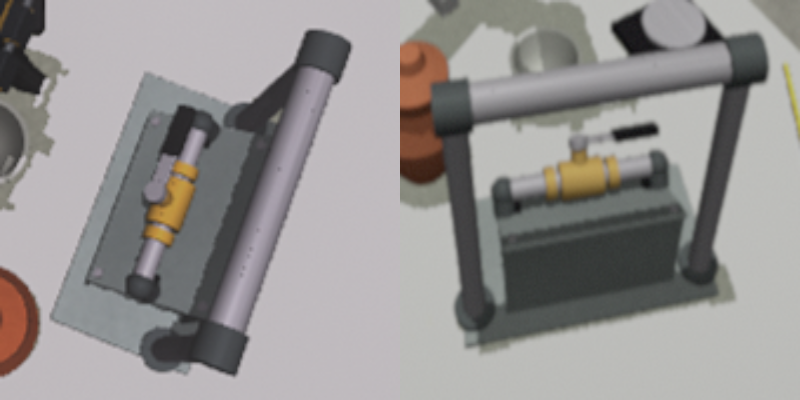

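The pictures agree that the lever lies along the pipe towards panel +y. The top depth gives 1.567 rad, and the stop was felt at 13 N. Next I'll work out the switch geometry.

```bash
python3 - <<'E'
from h import *
for cam in("top","side"):
    p=dict(np.load(cam+"0.npz")); W=cloud(p)
    m=((abs(W[...,2]-.09)<.008)&(W[...,0]>.45)&(W[...,0]<.8)&(W[...,1]>.1)&(W[...,1]<.45)).astype(np.uint8)
    m=cv2.morphologyEx(m,cv2.MORPH_OPEN,np.ones((5,5),np.uint8))
    q=W[m>0]; c,sz,a=cv2.minAreaRect(q[:,:2].astype(np.float32)); print(cam,"stirrer",len(q),np.round(c,4),np.round(sz,3),a)
    # body top
    m=(abs(W[...,2]-.106)<.004)&(W[...,0]>.47)&(W[...,0]<.54)&(W[...,1]>.17)&(W[...,1]<.26); q=W[m]
    c,sz,a=cv2.minAreaRect(q[:,:2].astype(np.float32)); print(" body",len(q),np.round(c,4),np.round(sz,3),a)
    m=(W[...,2]>.13)&(W[...,2]<.165)&(W[...,0]>.45)&(W[...,0]<.53)&(W[...,1]>.15)&(W[...,1]<.26); q=W[m]
    c,sz,a=cv2.minAreaRect(q[:,:2].astype(np.float32)); print(" roller",len(q),np.round(c,4),np.round(sz,3),a,q[:,2].max())
    m=(W[...,2]>.10)&(W[...,2]<.225)&(W[...,0]>.56)&(W[...,0]<.8)&(W[...,1]>.2)&(W[...,1]<.45); q=W[m]
    print(" beaker",len(q),np.round(np.percentile(q,[1,50,99],axis=0),3))
E
```

```text
top stirrer 904 [0.6556 0.2901] [0.103 0.132] 51.105594635009766
 body 175 [0.513  0.2127] [0.043 0.036] 8.639968872070312
 roller 55 [0.4866 0.2073] [0.018 0.018] 47.299293518066406 0.1595952871301788
 beaker 1432 [[0.622 0.258 0.102]
 [0.67  0.306 0.172]
 [0.709 0.346 0.222]]
side stirrer 339 [0.6558 0.2824] [0.091 0.13 ] 65.37294006347656
 body 98 [0.5125 0.2116] [0.043 0.037] 11.156886100769043
 roller 44 [0.4865 0.2072] [0.018 0.017] 20.531564712524414 0.15602228410728866
 beaker 1207 [[0.622 0.256 0.102]
 [0.658 0.273 0.182]
 [0.709 0.347 0.222]]
```

```bash
cat > sw.py <<'E'
from h import *
from scipy.spatial.transform import Rotation as Ro
y=.175; xs=np.array([np.cos(y),np.sin(y),0]); ys=np.array([-np.sin(y),np.cos(y),0]); RO=np.array([.4865,.2073,0])
R2=np.c_[-ys,-xs,[0,0,-1]]
def Q(l,z): return RO-.005*xs+l*ys+[0,0,z]
s=status.observe(); p=s["position"]
print("t",s["t"],"pos",np.round(p,4),"F",np.round(s["ft_force"],2),"q",np.round(s["joint_positions"],2))
print("rv",np.round((Ro.from_matrix(R2)*Ro.from_quat(s["tcp_rot"]).inv()).as_rotvec(),4), "lat",np.round((p-RO)@ys,4),"long",np.round((p-RO)@xs,4))
for l,z in((-.05,.3),(-.05,.147),(.0097,.147)): print(l,z,"go",np.round(Q(l,z)-p,4))
print(ys)
E
python3 sw.py
```

```text
t 8.1 pos [ 0.5842 -0.0338  0.368 ] F [0.43 0.47 0.39] q [ 0.41  0.38  0.04  0.43 -1.66 -0.82]
rv [ 0.6076 -0.0398  0.5085] lat -0.2544 long 0.0542
-0.05 0.3 go [-0.0939  0.191  -0.068 ]
-0.05 0.147 go [-0.0939  0.191  -0.221 ]
0.0097 0.147 go [-0.1043  0.2498 -0.221 ]
[-0.17410814  0.98472654  0.        ]
```

Request:
{"fn": "jog_arm", "kwargs": {
  "rows": [
    {"claw": 0,"dx": -0.0117,"dy": 0.0239,"dz": -0.0085,"wx": 0.076,"wy": -0.005,"wz": 0.0636},
    {"claw": 0,"dx": -0.0117,"dy": 0.0239,"dz": -0.0085,"wx": 0.076,"wy": -0.005,"wz": 0.0636},
    {"claw": 0,"dx": -0.0117,"dy": 0.0239,"dz": -0.0085,"wx": 0.076,"wy": -0.005,"wz": 0.0636},
    {"claw": 0,"dx": -0.0117,"dy": 0.0239,"dz": -0.0085,"wx": 0.076,"wy": -0.005,"wz": 0.0636},
    {"claw": 0,"dx": -0.0117,"dy": 0.0239,"dz": -0.0085,"wx": 0.076,"wy": -0.005,"wz": 0.0636},
    {"claw": 0,"dx": -0.0117,"dy": 0.0239,"dz": -0.0085,"wx": 0.076,"wy": -0.005,"wz": 0.0636},
    {"claw": 0,"dx": -0.0117,"dy": 0.0239,"dz": -0.0085,"wx": 0.076,"wy": -0.005,"wz": 0.0636},
    {"claw": 0,"dx": -0.0117,"dy": 0.0239,"dz": -0.0085,"wx": 0.076,"wy": -0.005,"wz": 0.0636},
    {"claw": 0,"dx": 0,"dy": 0,"dz": 0,"wx": 0,"wy": 0,"wz": 0}
  ]
}}

```text
t: 8.85
position: [0.4871, 0.1542, 0.2956]
tcp_rot: [0.767, -0.642, -0.003, 0.004]
ft_force: [-0.3, 0.3, 0.4]
width: -0.001
```

```bash
python3 sw.py
```

```text
t 8.85 pos [0.4871 0.1542 0.2956] F [-0.29  0.26  0.4 ] q [ 0.62  0.16 -0.16 -0.   -1.26 -0.45]
rv [ 0.0032 -0.0093 -0.0017] lat -0.0524 long -0.0086
-0.05 0.3 go [0.0032 0.003  0.0044]
-0.05 0.147 go [ 0.0032  0.003  -0.1486]
0.0097 0.147 go [-0.0072  0.0618 -0.1486]
[-0.17410814  0.98472654  0.        ]
```

Request:
{"fn": "jog_arm", "kwargs": {
  "rows": [
    {"claw": 0,"dx": 0.0032,"dy": 0.003,"dz": -0.0286,"wx": 0.0032,"wy": -0.0093,"wz": -0.0017},
    {"claw": 0,"dx": 0,"dy": 0,"dz": -0.03,"wx": 0,"wy": 0,"wz": 0},
    {"claw": 0,"dx": 0,"dy": 0,"dz": -0.03,"wx": 0,"wy": 0,"wz": 0},
    {"claw": 0,"dx": 0,"dy": 0,"dz": -0.03,"wx": 0,"wy": 0,"wz": 0},
    {"claw": 0,"dx": 0,"dy": 0,"dz": -0.03,"wx": 0,"wy": 0,"wz": 0},
    {"claw": 0,"dx": 0,"dy": 0,"dz": 0,"wx": 0,"wy": 0,"wz": 0}
  ]
}}

```text
t: 9.35
position: [0.4891, 0.1535, 0.1417]
tcp_rot: [0.765, -0.645, -0.0, 0.008]
ft_force: [-0.2, -0.2, -0.4]
width: 0.011
```

```bash
python3 sw.py; python3 -c "
from h import *
a=imaging.snapshot('top');b=imaging.snapshot('side')
cv2.imwrite('pics/sw3.png',cv2.hconcat([cv2.resize(a['img'][150:290,180:320,::-1],(400,400)),cv2.resize(b['img'][100:240,190:330,::-1],(400,400))]))"
```

```text
t 9.35 pos [0.4891 0.1535 0.1417] F [-0.16 -0.22 -0.4 ] q [ 0.62  0.3  -0.39  0.   -0.89 -0.46]
rv [ 0.0113 -0.0106  0.005 ] lat -0.0535 long -0.0069
-0.05 0.3 go [0.0012 0.0037 0.1583]
-0.05 0.147 go [0.0012 0.0037 0.0053]
0.0097 0.147 go [-0.0092  0.0625  0.0053]
[-0.17410814  0.98472654  0.        ]
```

View pics/sw3.png

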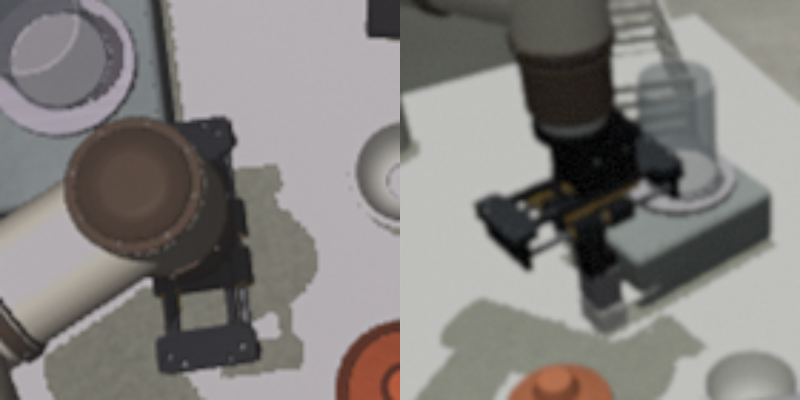

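Request:
{"fn": "jog_arm", "kwargs": {
  "rows": [
    {"claw": 0,"dx": -0.0005,"dy": 0.01,"dz": 0.005,"wx": 0.011,"wy": -0.01,"wz": 0.005},
    {"claw": 0,"dx": -0.0015,"dy": 0.01,"dz": 0,"wx": 0,"wy": 0,"wz": 0},
    {"claw": 0,"dx": -0.0017,"dy": 0.01,"dz": 0,"wx": 0,"wy": 0,"wz": 0},
    {"claw": 0,"dx": -0.0017,"dy": 0.01,"dz": 0,"wx": 0,"wy": 0,"wz": 0},
    {"claw": 0,"dx": -0.0008,"dy": 0.0045,"dz": 0,"wx": 0,"wy": 0,"wz": 0},
    {"claw": 0,"dx": 0,"dy": 0,"dz": 0,"wx": 0,"wy": 0,"wz": 0}
  ]
}}

```text
t: 9.95
position: [0.4859, 0.2015, 0.1529]
tcp_rot: [0.767, -0.641, 0.002, -0.006]
ft_force: [0.5, -1.0, 0.7]
width: 0.003
```

```bash
python3 sw.py
```

```text
t 9.95 pos [0.4859 0.2015 0.1529] F [ 0.53 -1.    0.69] q [ 0.7   0.3  -0.37  0.   -0.9  -0.53]
rv [-0.0061  0.0105 -0.0041] lat -0.0056 long -0.0016
-0.05 0.3 go [ 0.0044 -0.0443  0.1471]
-0.05 0.147 go [ 0.0044 -0.0443 -0.0059]
0.0097 0.147 go [-0.006   0.0145 -0.0059]
[-0.17410814  0.98472654  0.        ]
```

Request:
{"fn": "jog_arm", "kwargs": {
  "rows": [
    {"claw": 0,"dx": -0.001,"dy": 0.003,"dz": -0.003,"wx": -0.006,"wy": 0.01,"wz": -0.004},
    {"claw": 0,"dx": -0.001,"dy": 0.003,"dz": -0.002,"wx": 0,"wy": 0,"wz": 0},
    {"claw": 0,"dx": -0.001,"dy": 0.003,"dz": 0,"wx": 0,"wy": 0,"wz": 0},
    {"claw": 0,"dx": -0.001,"dy": 0.003,"dz": 0,"wx": 0,"wy": 0,"wz": 0},
    {"claw": 0,"dx": 0,"dy": 0,"dz": 0,"wx": 0,"wy": 0,"wz": 0},
    {"claw": 0,"dx": 0,"dy": 0,"dz": 0,"wx": 0,"wy": 0,"wz": 0}
  ]
}}

```text
t: 10.45
position: [0.481, 0.2115, 0.1463]
tcp_rot: [0.765, -0.644, -0.0, 0.002]
ft_force: [0.5, -3.8, -2.9]
width: 0.001
```

```bash
python3 sw.py; python3 - <<'E'
from h import *
for c in("side","top"):
    p=imaging.snapshot(c); W=cloud(p)
    if c=="side": cv2.imwrite('pics/sw4.png',cv2.resize(p['img'][130:230,190:310,::-1],(720,600),interpolation=cv2.INTER_CUBIC))
    for n in("roller","switch"):
        for b in boxes_of(p,n)[:2]: print(c,n,round(b["confidence"],2),np.round(world(p,b["point"]),3))
E
```

```text
t 10.45 pos [0.481  0.2115 0.1463] F [ 0.47 -3.83 -2.91] q [ 0.72  0.31 -0.36 -0.   -0.9  -0.55]
rv [ 0.002  -0.003   0.0024] lat 0.005 long -0.0047
-0.05 0.3 go [ 0.0093 -0.0543  0.1537]
-0.05 0.147 go [ 0.0093 -0.0543  0.0007]
0.0097 0.147 go [-0.0011  0.0045  0.0007]
[-0.17410814  0.98472654  0.        ]
top switch 0.4 [ 0.565 -0.194  0.144]
```

View pics/sw4.png

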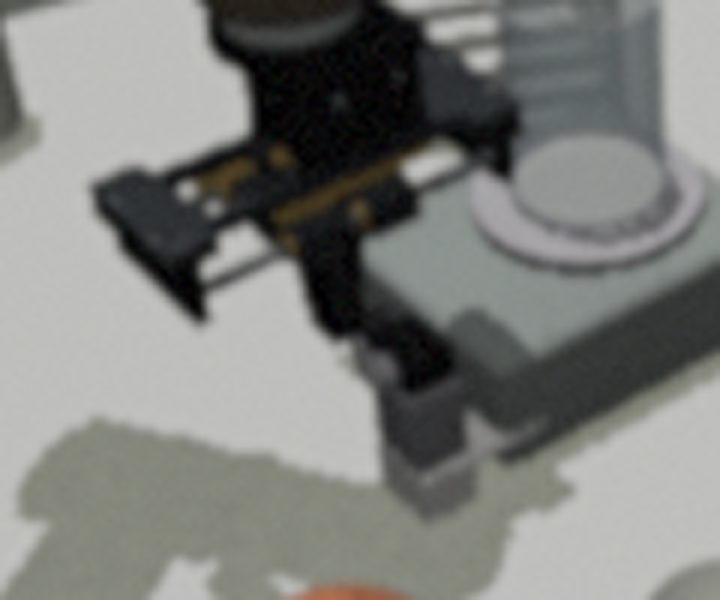

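Request:
{"fn": "jog_arm", "kwargs": {
  "rows": [
    {"claw": 0,"dx": -0.0005,"dy": 0.002,"dz": 0,"wx": 0,"wy": 0,"wz": 0},
    {"claw": 0,"dx": -0.0005,"dy": 0.002,"dz": 0,"wx": 0,"wy": 0,"wz": 0},
    {"claw": 0,"dx": 0,"dy": 0,"dz": 0,"wx": 0,"wy": 0,"wz": 0},
    {"claw": 0,"dx": 0,"dy": 0,"dz": 0,"wx": 0,"wy": 0,"wz": 0}
  ]
}}

```text
t: 11.08
position: [0.4801, 0.2153, 0.1467]
tcp_rot: [0.765, -0.643, -0.0, 0.002]
ft_force: [-0.3, -5.3, -4.7]
width: 0.007
```

```bash
python3 sw.py; python3 - <<'E'
from h import *
p=imaging.snapshot("side"); W=cloud(p)
# finger / roller points near the switch front
m=(W[...,2]>.112)&(W[...,2]<.165)&(W[...,0]>.46)&(W[...,0]<.515)&(W[...,1]>.18)&(W[...,1]<.26)
q=W[m]; print(len(q)); print(np.round(q[np.argsort(q[:,1])][::4],3))
E
```

```text
t 11.0833 pos [0.4801 0.2153 0.1467] F [-0.31 -5.34 -4.65] q [ 0.73  0.31 -0.36 -0.   -0.9  -0.56]
rv [ 0.002  -0.0027  0.0023] lat 0.009 long -0.0049
-0.05 0.3 go [ 0.0102 -0.0581  0.1533]
-0.05 0.147 go [ 0.0102 -0.0581  0.0003]
0.0097 0.147 go [-0.0002  0.0007  0.0003]
[-0.17410814  0.98472654  0.        ]
91
[[0.473 0.2   0.159]
 [0.474 0.202 0.165]
 [0.487 0.203 0.14 ]
 [0.479 0.204 0.15 ]
 [0.48  0.205 0.157]
 [0.485 0.205 0.143]
 [0.479 0.205 0.145]
 [0.472 0.206 0.159]
 [0.475 0.206 0.135]
 [0.479 0.207 0.137]
 [0.483 0.207 0.15 ]
 [0.484 0.207 0.153]
 [0.482 0.207 0.135]
 [0.474 0.208 0.15 ]
 [0.488 0.208 0.132]
 [0.495 0.209 0.162]
 [0.473 0.21  0.133]
 [0.494 0.213 0.114]
 [0.493 0.216 0.117]
 [0.472 0.218 0.144]
 [0.471 0.219 0.135]
 [0.469 0.222 0.16 ]
 [0.472 0.236 0.138]]
```

Contact moment at the roller works out to about 2.8 N equivalent, which matches the spring at ≈0.57 rad. That agrees with the roller displacement of 27.5 mm. Releasing, then retreating.

Request:
{"fn": "jog_arm", "kwargs": {
  "rows": [
    {"claw": 0,"dx": 0.001,"dy": -0.006,"dz": 0,"wx": 0,"wy": 0,"wz": 0},
    {"claw": 0,"dx": 0.001,"dy": -0.008,"dz": 0,"wx": 0,"wy": 0,"wz": 0},
    {"claw": 0,"dx": 0.001,"dy": -0.008,"dz": 0,"wx": 0,"wy": 0,"wz": 0},
    {"claw": 0,"dx": 0.002,"dy": -0.01,"dz": 0,"wx": 0,"wy": 0,"wz": 0},
    {"claw": 0,"dx": 0.002,"dy": -0.012,"dz": 0,"wx": 0,"wy": 0,"wz": 0},
    {"claw": 0,"dx": 0.002,"dy": -0.015,"dz": 0,"wx": 0,"wy": 0,"wz": 0},
    {"claw": 0,"dx": 0,"dy": 0,"dz": 0.03,"wx": 0,"wy": 0,"wz": 0},
    {"claw": 0,"dx": 0,"dy": 0,"dz": 0.04,"wx": 0,"wy": 0,"wz": 0},
    {"claw": 0,"dx": 0,"dy": 0,"dz": 0.04,"wx": 0,"wy": 0,"wz": 0},
    {"claw": 0,"dx": 0,"dy": 0,"dz": 0.04,"wx": 0,"wy": 0,"wz": 0},
    {"claw": 0,"dx": -0.02,"dy": 0,"dz": 0.04,"wx": 0,"wy": 0,"wz": 0},
    {"claw": 0,"dx": -0.03,"dy": 0,"dz": 0.03,"wx": 0,"wy": 0,"wz": 0},
    {"claw": 0,"dx": -0.03,"dy": 0,"dz": 0,"wx": 0,"wy": 0,"wz": 0},
    {"claw": 0,"dx": -0.02,"dy": 0,"dz": 0,"wx": 0,"wy": 0,"wz": 0},
    {"claw": 0,"dx": 0,"dy": 0,"dz": 0,"wx": 0,"wy": 0,"wz": 0}
  ]
}}

```text
t: 12.38
position: [0.3893, 0.1561, 0.3656]
tcp_rot: [0.766, -0.643, -0.001, -0.002]
ft_force: [-0.0, 0.0, 0.0]
width: 0.001
```

```bash
python3 sw.py|head -1; python3 lev.py 5; python3 - <<'E'
from h import *
for c in("top","side"):
    p=imaging.snapshot(c); W=cloud(p); p0=dict(np.load(c+"0.npz")); W0=cloud(p0)
    for nm,w in(("now",W),("was",W0)):
        m=(w[...,2]>.13)&(w[...,2]<.165)&(w[...,0]>.45)&(w[...,0]<.53)&(w[...,1]>.15)&(w[...,1]<.26); q=w[m]
        print(c,nm,"roller",len(q),np.round(q.mean(0),4))
        m=(w[...,2]>.10)&(w[...,2]<.225)&(w[...,0]>.6)&(w[...,0]<.8)&(w[...,1]>.22)&(w[...,1]<.45); q=w[m]; print("  beaker",len(q),np.round(np.percentile(q,[2,98],axis=0),3).tolist())
    for n in("mortar","scale","jar"):
        b=boxes_of(p,n); print(" ",n,[(round(x["confidence"],2),np.round(world(p,x["point"]),3).tolist()) for x in b[:1]])
t=cv2.imread("pics/top5.png"); s=cv2.imread("pics/side5.png"); cv2.imwrite("pics/fin.png",cv2.hconcat([cv2.resize(t[100:330,150:480],(400,279)),cv2.resize(s[100:360,190:480],(400,279))]))
E
```

```text
t 12.3833 pos [0.3893 0.1561 0.3656] F [-0.03  0.    0.04] q [ 0.77 -0.05 -0.22 -0.   -1.4  -0.6 ]
top 337 theta 1.565691765875493 A,B,rmax 0.00032776769930369445 0.06421019508688419 0.09300565325903823 slope fit [ 0.01414392 -0.00089155]
side 255 theta 1.4676947796552517 A,B,rmax 0.006690554585710055 0.06466276449590247 0.09399213116441636 slope fit [0.03555397 0.0026036 ]
top now roller 0 [nan nan nan]
  beaker 1429 [[0.622, 0.259, 0.103], [0.709, 0.345, 0.222]]
top was roller 55 [0.4865 0.207  0.1515]
  beaker 1432 [[0.622, 0.259, 0.103], [0.709, 0.346, 0.221]]
  mortar [(0.61, [0.583, -0.01, 0.036])]
  scale [(0.71, [0.784, -0.019, 0.017])]
  jar [(0.56, [0.388, -0.007, 0.15])]
side now roller 43 [0.4867 0.2043 0.1475]
  beaker 1200 [[0.622, 0.257, 0.103], [0.708, 0.346, 0.221]]
side was roller 44 [0.4869 0.2045 0.1471]
  beaker 1207 [[0.623, 0.257, 0.104], [0.708, 0.346, 0.221]]
  mortar [(0.92, [0.599, 0.02, 0.053])]
  scale [(0.84, [0.787, -0.015, 0.03])]
  jar [(0.81, [0.374, -0.035, 0.127])]<stdin>:6: RuntimeWarning: Mean of empty slice.
  ret = um.true_divide(
```

View pics/fin.png

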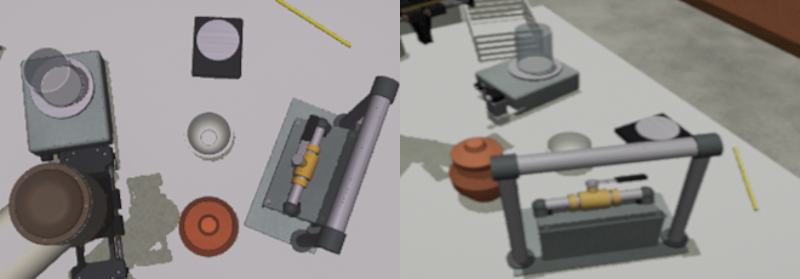

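```bash
python3 -c "
from rig import order
print(order.close_job())"
```

```text
the job is handed in; nothing more can be done
None
```

The air valve is open at its stop, the guard switch has been tested and sprang back upright, and the job is handed in at about 13 s on the robot's clock. The hand-in reported no verdict.

- **Valve:** I pushed the lever with closed fingers, tilted along the stem, from about 0.16 rad until it lay along the pipe. At the end the force rose from about 4 to 13 N with almost no further movement, so I took that as the stop. Afterwards the top camera's depth gave 1.566 rad.
- **Switch:** only after that, I pushed the roller about 27 mm left, roughly 0.57 rad. That is past the 0.44 click and well short of 0.9, and the contact force matched the spring at that angle. I could not see the click itself. After I let go, the side camera put the roller within 0.3 mm of its starting place.
- **Surroundings:** the beaker's outline matches the first pictures to within 1 mm. The mortar, scale and jar match to within the detector's accuracy (about 5 mm at worst). The final tool force was zero, with the gripper clear of everything.

**Checks that disagreed or failed:**
- The side camera's raw lever angle read 1.47 rad. It saw the lever obliquely, and a line fitted to the same points gave about 1.53.
- In the final check the gripper hid the roller from the top camera, so its return is confirmed by the side camera only.
- The first two move calls were refused because they left out some fields; nothing moved.

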